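# Dispense one pad dish and nudge it on to the blotting paper

## Task

Press the plunger of the dish dispenser once, all the way down, and let it come up again by itself, so that a single dish is pushed out on to the bench. Then nudge that dish aside with the fingertips, sliding it along the bench until it lies wholly on the sheet of blotting paper. Do not pick the dish up or tip it, let no second dish out, and leave everything else on the bench where it is.

Things in the scene. Friction and masses are not known exactly. Their poses are not given: they have to be found in the camera images.
- dispenser: dish dispenser, fixed. Origin on the bench under the axis of its clear round magazine tube (67 mm across, top 66 mm above the bench; holds four dishes). z up; its own -x axis points out of its front, where dishes come out (at yaw 0 towards the robot). Steel bed plate 3 mm thick, 84 mm wide, x = -34 to 172 mm; gear tower x = 35 to 105 mm, 74 mm wide, 82 mm tall (88 mm with the bush)
- outlet (a point): the point on the bench (x = -95 mm in the dispenser's frame) where the centre of a dish comes to rest after a full, unhurried press, within about 15 mm: a white slide geared 2.5 to 1 to the plunger pushes the lowest dish out forwards under the tube, off the bed plate, on to the bare bench. The quicker the press, the farther out
- plunger_top (a point): centre of the top of the plunger's black mushroom head, 36 mm across, 12 mm thick, on a 10 mm upright steel rod; at x = 75 mm, y = 0 in the dispenser's frame, 145 mm above the bench when up, 105 mm when fully down. The point moves with the plunger
- plunger (a joint): travel of the plunger in m: 0 = up, 0.040 = fully down against a firm stop. Its spring needs about 3 N at first and 6 N at the end, plus about 2 N for each 50 mm/s of pressing speed (damped); let go, it rises by itself in about 1 s, and the next dish drops down
- dish_1: the lowest dish in the magazine, the one that comes out: a closed round clear plastic dish with a white pad inside, 50 mm across, 15 mm tall, about 14 g. Origin at the centre of its underside, z up; at the start it lies 3 mm above the bench on the bed plate. It slides on the bench with friction of about 0.6, without rolling on
- paper: white sheet of blotting paper lying flat, fixed on the bench to one side of the dispenser's outlet (left or right), 130 mm along its own x, 140 mm along its own y, less than 1 mm thick: a dish slides on to it without a step. Origin at its centre on the bench, z up
- tray: low white enamel tray with a blue rim, fixed on the bench on the other side of the outlet, 150 mm along its x, 140 mm along its y, 20 mm tall. Origin at the centre of its underside
- dish_2: dish number 2 from below in the magazine, the same as dish_1; stays in the magazine (it moves down by one dish, 15 mm, once the plunger has come up again). Origin at the centre of its underside
- dish_3: dish number 3 from below in the magazine, the same as dish_1; stays in the magazine (it moves down by one dish, 15 mm, once the plunger has come up again). Origin at the centre of its underside
- dish_4: dish number 4 from below in the magazine, the same as dish_1; stays in the magazine (it moves down by one dish, 15 mm, once the plunger has come up again). Origin at the centre of its underside
- flask_large: glass conical flask, 84 mm across the foot, 140 mm tall, about 140 g; bystander. Origin at its underside, on its axis
- flask_small: glass conical flask, 64 mm across the foot, 105 mm tall, about 80 g; bystander. Origin at its underside, on its axis
- beaker: glass beaker, 54 mm across, 70 mm tall, about 60 g; bystander. Origin at its underside, on its axis
- dropper_bottle: amber glass bottle with a black cap, 38 mm across, 85 mm tall, about 80 g; bystander. Origin at its underside, on its axis
- stopper: black rubber stopper, 30 mm across below, 38 mm above, 26 mm tall, about 25 g; bystander. Origin at its underside, on its axis
- pen: grey marker pen with a black cap, 130 mm long, 13 mm thick, lying along its own x axis beside the paper's edge that is farther from the robot (that edge runs along the paper's y); it rolls easily; bystander. Origin at its underside, at the middle of its length
- forceps: steel forceps, 118 mm long, lying along their own x axis in the tray; bystander. Origin at its underside, at the middle of its length
- crucible: small white porcelain crucible, 38 mm across, 30 mm tall, standing in the tray; bystander. Origin at its underside, on its axis
Things that resemble listed ones, but are neither listed nor needed, are in the scene too. What is shaped like the dispenser but red is not meant.

How it is judged:
On the way, in this order (a step that is already met when the one before it is completed fails the run):
1. the plunger is pressed down and the lowest dish is pushed clear of the dispenser (value of joint plunger above 0.036 m and x of dish_1 in the frame of dispenser below -0.08 m), for 0.05 s.
2. the plunger has come up again (value of joint plunger below 0.003 m), for 0.1 s.
3. the dish lies wholly on the blotting paper (x of dish_1 in the frame of paper between -0.042 and 0.042 m and y of dish_1 in the frame of paper between -0.047 and 0.047 m), for 0.2 s.
At the end, for the whole second after the job is handed in: The dish that came out lies flat and still on the bench, wholly on the blotting paper (its edge at most 2 mm over the sheet's edge); the plunger is up (within 3 mm); the other three dishes are in the magazine (within 8 mm of its axis), moved down by one (all of step 3 and horizontal distance between each of dish_2, dish_3, dish_4 and dispenser below 0.008 m and value of joint plunger below 0.003 m and height (world z) of dish_1 below 0.003 m and angle between dish_1's own z axis and vertical below 0.06 rad and linear speed of dish_1 below 0.01 m/s and height (world z) of dish_2 below 0.007 m and height (world z) of dish_3 below 0.022 m); the robot touches nothing.
It fails at once if a second dish comes out of the magazine (horizontal distance between any of dish_2, dish_3, dish_4 and dispenser above 0.02 m).
It fails at once if the dish is lifted more than 12 mm off the bench (height (world z) of dish_1 above 0.012 m).
It fails at once if the dish is tipped by more than 20 degrees (angle between dish_1's own z axis and vertical above 0.35 rad).
It fails at once if a bystander is moved by more than 15 mm or tipped over (distance of any of flask_large, flask_small, beaker, dropper_bottle, stopper, pen, forceps, crucible from where it was at the start of the episode above 0.015 m or angle between any of flask_large, flask_small, beaker, dropper_bottle, stopper, crucible's own z axis and vertical above 0.4 rad).
It also fails if it takes over 48 s, if anything falls off the work surface, if the arm or the gripper's body presses on something with over 40 N, if the wrist force passes 120 N, or if a joint passes its speed limit or range.

## Robot

A 6-joint arm with a two-finger parallel gripper is mounted at the origin on the work surface. World frame = base frame: x ahead of the robot, y to its left, z up, the work surface at z = 0. Lengths are in m, angles in rad, forces in N, time in s.
With the tool pointing down it reaches from about 0.425 to 0.925 m from the base axis. Payload 12.5 kg.
Tool frame: the origin (TCP) lies on the centre line of the jaws, within the pads' length; the fingertips stand 8 mm ahead of it and the grasp point (between the pads) lies 11 mm behind it; z points along the fingers, y is the direction in which the jaws open and shut (so a half turn about z gives the same grasp; the last joint's range is limited). The gripper opens to 85 mm and grips with 20 to 120 N. Pads are 22 mm wide; open, the fingers measure 114 mm over their backs; the gripper's body (76 mm by 85 mm) begins 54 mm behind the grasp point. The pads swing forward as they close: fully open they stand 13 mm farther back than shut.
Start: joints at [-0.106, 0.491, 1.559, -0, 1.092, -0.106], TCP at [0.625, 0, 0.239] pointing down, gripper open.
Joint ranges: [-3.1, 3.1], [-0.84, 2.19], [0.05, 2.79], [-1.13, 4.28], [0.06, 2.93], [-2.69, 2.69]. Speed limits (rad/s): [2.22, 2.22, 2.79, 3.14, 3.14, 3.14].

## Interface

Orientations are given as a unit quaternion [w, x, y, z].
In Python, from cell import sensors, capture, r gives the robot as it stands.
- The arm moves only by the tool play_rows, never from a script. Its argument "commands" is a list of rows, each a list of 5 numbers: the shift along the world's x, y, z scaled (see below), then the turn about the world's z scaled (see below), then the closure, from -1 (fully open) to 1 (shut), so that 0 is half open. A call has 1 to 20 rows; each row shifts and turns the commanded pose from where the row before left it; what a row does not reach is not made up. The controller multiplies each number of a shift by 0.06 m and each number of a turn by 0.12 rad. A row lasts 1/8 s, in which the tool goes at most 62.5 mm and 10.7 degrees, less where a joint would pass 70% of its speed; a pose out of reach is approached as far as the arm can. A call with a number of a shift or a turn outside -1 to 1 is refused whole. A call with a gripper value outside its range is refused whole. The fingers move at their own pace and stop on an object; "squeeze" is the grip in N (left out, the last holds). Time passes only in rows, so rows that do not move let the fingers close. It gives the time, the measured TCP pose, the force and the opening at its end, in the units of the state.
- sensors.read_state(): the state, without advancing time (a new reading comes with each control period).
- capture(name): name is "scene" or "side" or "wrist"; returns a dict with "pixels" (420x560x3 uint8, blue, green, red), "range_z" (420x560 float32, m along the optical axis (not along the pixel's ray), 0 where there is no reading), "fx", "fy", "cx", "cy" (pixels), "position" and "rotation" of the camera in the world. Camera axes: x right, y down, z forward; pixel columns grow to the right and rows downward; lengths in m; the calibration is good to about 2 mm. The wrist camera is an equidistant fisheye: a pixel r from the principal point sees the ray r / f radians off the axis. A picture is of the moment at which its call begins.
- r.sign_off(): hands the job in, once; it reports no verdict.
The state is a dict: "time": time; "joint_positions": joint angles; "qvel": joint speeds; "joint_torque": joint torques, N m; "ee_pos": TCP position; "orientation": TCP orientation; "force": force on the tool from outside, world axes, zero at the start; "torque": the same for the moment, N m; "gripper_width": opening from 0.0 (shut) to 1.0 (fully open).
Only numpy, scipy, OpenCV 4.12 (cv2) and the standard library are available. Lean on these libraries where they do the work, as an engineer would, in place of code of your own. Each camera call takes 0.05 s, during which the arm holds its last target. There are 200 camera calls.

## Working session

There is one attempt and no reset: what is moved stays moved. The work goes in short steps, Python scripts to look and compute and a tool call to move; the robot and the scene stay as the last step left them, time stands still between calls to the robot, and variables do not carry over. Pictures are saved under pics/ and viewed, about 8 in all and at most 12, crops included, and the job is handed in when it is done.

Besides the shell and the picture viewer there is one more tool, called after "Emit:" as name(argument=value, ...) on one line, values as JSON. play_rows: Moves the arm, as the interface text tells. Its arguments: {"type":"object","properties":{"commands":{"type":"array"},"squeeze":{"type":"number"}},"required":["commands"]}

```bash
mkdir -p pics; cat > h.py <<'E'
import numpy as np, cv2
from cell import sensors, capture, r
def pts(c):
    h,w=c["range_z"].shape; v,u=np.mgrid[:h,:w]; z=c["range_z"]
    P=np.stack([(u-c["cx"])/c["fx"]*z,(v-c["cy"])/c["fy"]*z,z],-1)
    return P@np.array(c["rotation"]).T+np.array(c["position"])
E
python3 - <<'E'
from h import *
ims=[]
for n in("scene","side"):
    c=capture(n); np.savez("pics/"+n+".npz",**c); cv2.imwrite("pics/%s.png"%n,c["pixels"]); print(n,c["position"],c["rotation"],c["fx"])
s=sensors.read_state(); print(s)
E
```

```text
scene [0.98824244 0.34036315 1.0435949 ] [-0.13686906  0.45190548  0.84415077 -0.25388534] 406.4751459147897
side [0.45110774 0.7694623  0.60617294] [ 0.0017424  -0.01566898  0.87935634 -0.47590322] 383.2996450972666
{'time': 0.1, 'joint_positions': array([-1.05603578e-01,  4.91480733e-01,  1.55936231e+00, -3.28778084e-05,
        1.09168615e+00, -1.05574961e-01]), 'qvel': array([-0.00187011, -0.00117918, -0.00132188, -0.00183003,  0.00180817,
        0.00108164]), 'joint_torque': array([ 1.65888025e-03, -6.19446945e+01, -2.62024283e+01, -1.08395730e-04,
        2.98314291e-03, -4.12389943e-05]), 'ee_pos': array([6.24823866e-01, 3.19038228e-05, 2.38806715e-01]), 'orientation': array([-3.55002861e-04,  7.07111458e-01,  7.07101949e-01, -3.05718360e-04]), 'force': array([-0.13572295, -0.16699448,  0.20027929]), 'torque': array([-0.03677133,  0.02900319, -0.04975765]), 'gripper_width': 0.9985751922133155}
```

View pics/scene.png

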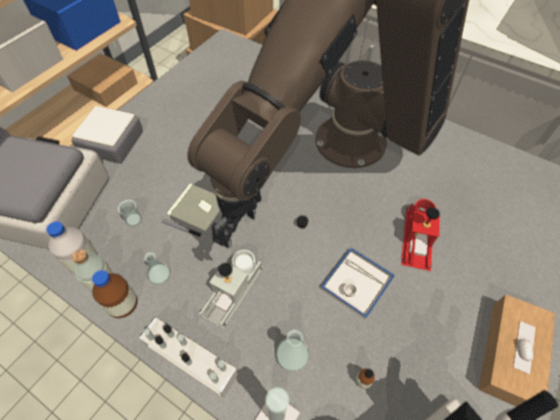

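View pics/side.png

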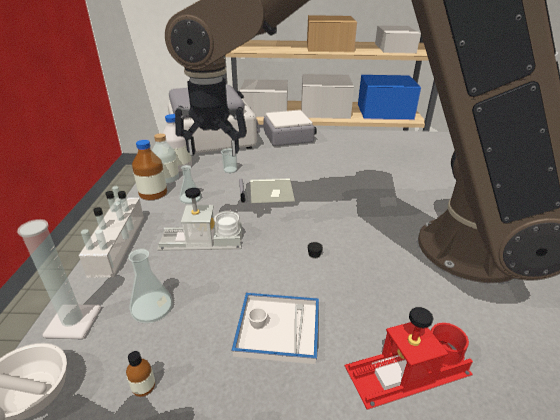

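The white dispenser is at scene (225,285) and side (205,230): black plunger head at side (193,193), tube at (228,222). The red look-alike is at scene (420,235) and is excluded. The paper is probably the sheet in the arm's shadow at side (270,190), with the pen at its far edge (242,190). The tray is at side (278,325).

```bash
cat > h.py <<'E'
import numpy as np, cv2
from scipy.spatial.transform import Rotation as R
from cell import sensors, capture, r
def rot(c): return R.from_quat(np.array(c["rotation"])[[1,2,3,0]]).as_matrix()
def pts(c):
    h,w=c["range_z"].shape; v,u=np.mgrid[:h,:w]; z=c["range_z"]
    P=np.stack([(u-c["cx"])/c["fx"]*z,(v-c["cy"])/c["fy"]*z,z],-1)
    return P@rot(c).T+np.array(c["position"])
def plane(c,u,v,z):
    d=rot(c)@np.array([(u-c["cx"])/c["fx"],(v-c["cy"])/c["fy"],1]); p=np.array(c["position"])
    return p+d*(z-p[2])/d[2]
E
python3 - <<'E'
from h import *
G=[]
for n in("scene","side"):
    c=dict(np.load("pics/%s.npz"%n)); P=pts(c); im=c["pixels"]
    pt=lambda u,v:P[int(v),int(u)].round(3)
    # plunger head: dark points at z 0.13-0.15
    ok=c["range_z"]>0
    m=ok&(P[...,2]>.138)&(P[...,2]<.150)&(im.max(-1)<70)&(P[...,0]>.5)&(P[...,0]<1)&(abs(P[...,1])<.3)
    k,lab,st,ce=cv2.connectedComponentsWithStats(m.astype(np.uint8))
    for i in range(1,k):
        if st[i,4]>15:
            q=P[lab==i]; print(n,"head",ce[i].round(),st[i,4],((q.min(0)+q.max(0))/2).round(4),np.ptp(q,0).round(3))
    m=ok&(P[...,2]>.078)&(P[...,2]<.092)&(P[...,0]>.6)&(P[...,0]<.95)&(abs(P[...,1])<.2)
    k,lab,st,ce=cv2.connectedComponentsWithStats(m.astype(np.uint8))
    for i in range(1,k):
        if st[i,4]>40:
            q=P[lab==i][:,:2].astype(np.float32); print(n,"tower",ce[i].round(),st[i,4],cv2.minAreaRect(q))
    # topdown orthophoto 1mm: x .4-1.0 (up), y .4..-.4
    mm=ok&(P[...,0]>.4)&(P[...,0]<1)&(abs(P[...,1])<.4)
    # bench-plane rectified
    xs,ys=np.meshgrid(np.arange(1.0,.4,-.001),np.arange(.4,-.4,-.001),indexing='ij')
    X=np.stack([xs,ys,0*xs],-1)-np.array(c["position"]); X=X@rot(c)
    G.append(cv2.remap(im,(X[...,0]/X[...,2]*c["fx"]+c["cx"]).astype(np.float32),(X[...,1]/X[...,2]*c["fy"]+c["cy"]).astype(np.float32),1))
for g,n in zip(G,"ab"):
    for i in range(0,800,100): cv2.putText(g,"%.1f"%(.4-i/1000),(i,596),0,.4,(0,0,255)); cv2.line(g,(i,0),(i,600),(0,0,255) if i==400 else (80,80,80),1)
    for i in range(0,600,100): cv2.putText(g,"%.1f"%(1-i/1000),(0,i+10),0,.4,(0,0,255)); cv2.line(g,(0,i),(800,i),(80,80,80),1)
    cv2.imwrite("pics/top_%s.png"%n,g)
E
```

```text
scene head [225. 269.] 129 [ 0.6859 -0.0059  0.1447] [0.034 0.03  0.01 ]
scene tower [229. 280.] 546 ((0.6813377141952515, -0.008020367473363876), (0.06994765251874924, 0.07516700029373169), 4.538951873779297)
scene tower [122. 299.] 71 ((0.8743448257446289, -0.19333425164222717), (0.012621529400348663, 0.059369269758462906), 89.81177520751953)
side head [192. 192.] 108 [ 0.6838 -0.0054  0.142 ] [0.033 0.033 0.008]
side tower [145. 174.] 88 ((0.8726239800453186, -0.19205760955810547), (0.059206895530223846, 0.014740070328116417), 0.8968979716300964)
side tower [197. 214.] 487 ((0.6791869401931763, -0.007500901818275452), (0.06991172581911087, 0.07771798223257065), 4.0736284255981445)
side tower [ 88. 242.] 46 ((0.8914819955825806, 0.12097559869289398), (0.015749158337712288, 0.010718172416090965), 26.815631866455078)
side tower [102. 241.] 42 ((0.8618541359901428, 0.11871451884508133), (0.015845108777284622, 0.010116096585988998), 25.502670288085938)
```

View pics/top_b.png

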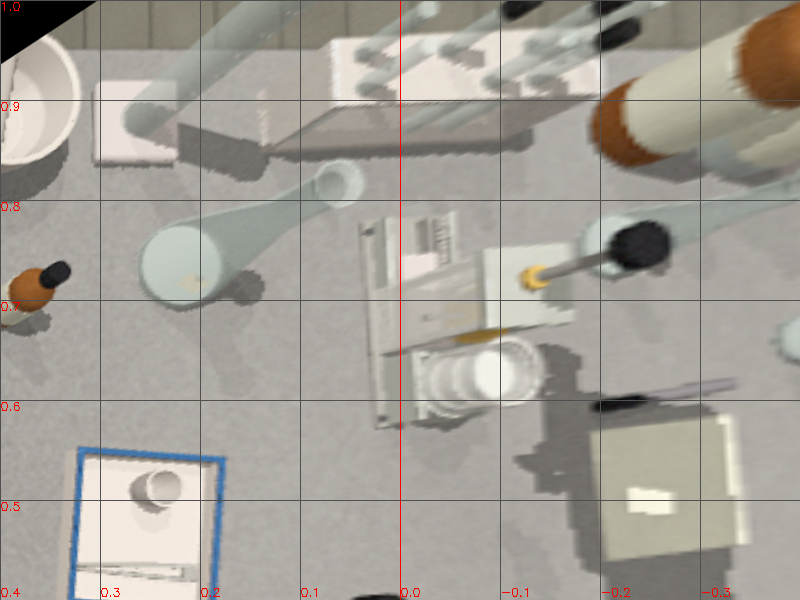

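View pics/top_a.png

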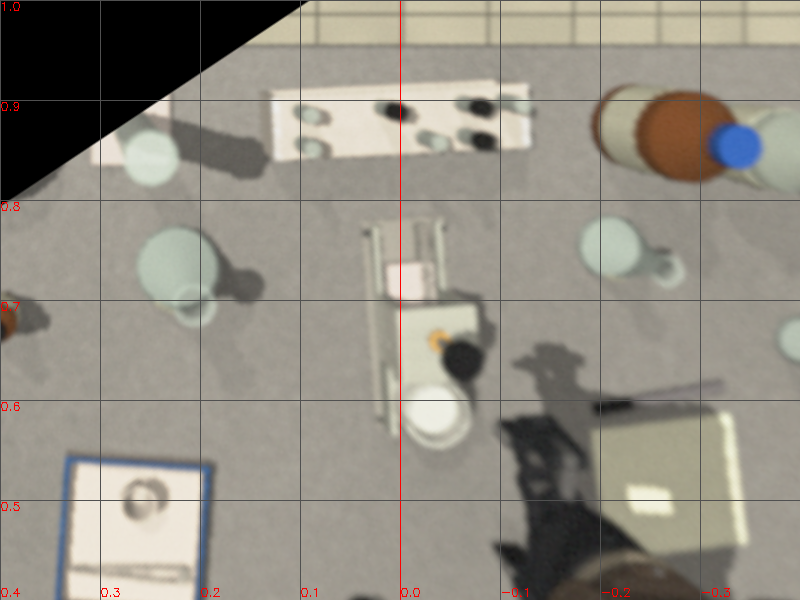

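Yaw is about 4.3°. That puts the plunger at about (0.685,-0.006), the dispenser origin at (0.610,-0.012) and the outlet at (0.515,-0.019). The paper centre is about (0.513,-0.267) with yaw about 6°, and its 130x140 size agrees. The pen lies just beyond the paper, at x≈0.605. The rectified views show the same layout. Next I move above the plunger with the jaws shut and check from close by.

Emit:
play_rows(commands=[[0.5, -0.05, -0.2, 0, 1], [0.5, -0.05, -0.2, 0, 1], [0, 0, -0.3, 0, 1], [0, 0, -0.3, 0, 1], [0, 0, 0, 0, 1], [0, 0, 0, 0, 1], [0, 0, 0, 0, 1], [0, 0, 0, 0, 1]], squeeze=40)

```text
time: 1.1
ee_pos: [0.6851, -0.006, 0.18]
orientation: [0.0, 0.707, 0.707, 0.0]
force: [-0.2, 0.3, -0.0]
gripper_width: -0.001
```

```bash
python3 - <<'E'
from h import *
s=sensors.read_state(); print(s["ee_pos"],s["force"],s["gripper_width"])
a=capture("side"); b=capture("scene")
P=pts(b);im=b["pixels"];P2=pts(a)
for Q,i,n in((P,im,"scene"),(P2,a["pixels"],"side")):
    m=(Q[...,2]>.135)&(Q[...,2]<.150)&(i.max(-1)<80)&(abs(Q[...,0]-.685)<.03)&(abs(Q[...,1]+.006)<.03)
    q=Q[m]; print(n,m.sum(),((q.min(0)+q.max(0))/2).round(4),np.ptp(q,0).round(3))
A=cv2.resize(a["pixels"][110:270,110:290],None,fx=2.2,fy=2.2); B=cv2.resize(b["pixels"][190:350,150:330],None,fx=2.2,fy=2.2)
cv2.imwrite("pics/close.png",np.hstack([A,B]))
E
```

```text
[ 0.68509911 -0.00598215  0.18000705] [-0.19930799  0.27380868 -0.01853929] -0.0006380209031916944
scene 111 [ 0.6881 -0.0068  0.1438] [0.031 0.032 0.011]
side 122 [ 0.6842 -0.0044  0.1408] [0.033 0.034 0.01 ]
```

View pics/close.png

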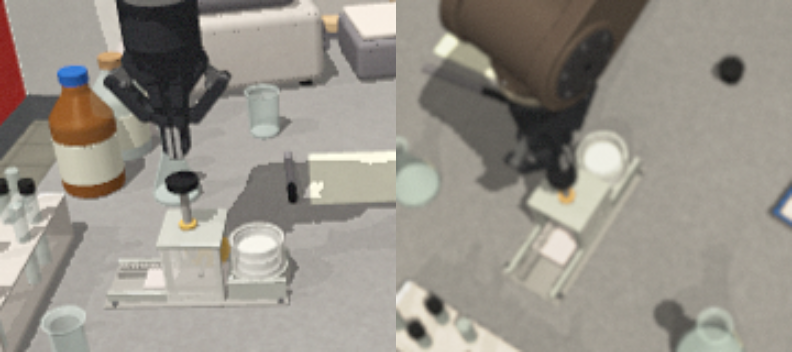

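The shut fingertips (crop, about (178,150)) stand directly over the white dispenser's black head (182,182). Next comes a slow press.

Emit:
play_rows(commands=[[0, 0, -0.2, 0, 1], [0, 0, -0.2, 0, 1], [0, 0, -0.07, 0, 1], [0, 0, -0.07, 0, 1], [0, 0, -0.07, 0, 1], [0, 0, -0.07, 0, 1], [0, 0, -0.07, 0, 1], [0, 0, -0.07, 0, 1], [0, 0, -0.07, 0, 1], [0, 0, -0.07, 0, 1], [0, 0, -0.07, 0, 1], [0, 0, -0.07, 0, 1], [0, 0, 0, 0, 1], [0, 0, 0, 0, 1]])

```text
time: 2.95
ee_pos: [0.6848, -0.006, 0.1136]
orientation: [-0.0, 0.707, 0.707, -0.0]
force: [-3.7, 1.1, 5.5]
gripper_width: 0.0
```

```bash
cat > dish.py <<'E'
from h import *
for n in("side","scene"):
    c=capture(n);P=pts(c);im=c["pixels"]
    m=(P[...,2]>.006)&(P[...,2]<.022)&(im.min(-1)>140)&(P[...,0]>.42)&(P[...,0]<.565)&(P[...,1]>-.35)&(P[...,1]<.06)
    k,lab,st,ce=cv2.connectedComponentsWithStats(m.astype(np.uint8))
    for i in range(1,k):
        if st[i,4]>25:
            q=P[lab==i]; print(n,ce[i].round(),st[i,4],((q.min(0)+q.max(0))/2).round(4),np.ptp(q,0).round(3))
    h=[P[...,2][(im.max(-1)<80)&(abs(P[...,0]-.685)<.02)&(abs(P[...,1]+.006)<.02)&(P[...,2]<.15)&(P[...,2]>.09)]]
    print(n,"head z max",h[0].max() if h[0].size else None)
    cv2.imwrite("pics/d_%s.png"%n,c["pixels"])
print(sensors.read_state()["ee_pos"],sensors.read_state()["force"])
E
python3 dish.py
```

```text
side [250. 235.] 126 [ 0.5526 -0.0177  0.0125] [0.024 0.051 0.013]
side [265. 235.] 214 [ 0.5146 -0.0206  0.0113] [0.047 0.053 0.01 ]
side head z max 0.14964523880782266
scene [260. 246.] 323 [ 0.5274 -0.019   0.0137] [0.075 0.051 0.015]
scene head z max 0.149177394447655
[ 0.68480051 -0.00594114  0.11361494] [-3.47186732  0.98576479  5.02996196]
```

The dish is out at about (0.514,-0.020), in line with the outlet. I press 2 mm further to confirm the stop.

Emit:
play_rows(commands=[[0, 0, -0.015, 0, 1], [0, 0, -0.015, 0, 1], [0, 0, 0, 0, 1]])

```text
time: 3.42
ee_pos: [0.6849, -0.0059, 0.113]
orientation: [0.0, 0.707, 0.707, 0.0]
force: [-7.6, -0.2, 14.5]
gripper_width: -0.001
```

The force rose to 14.5 N with the tool stopped, so the plunger is on its stop. I lift off and fly to the far side of the dish, at about (0.514, 0.045), with the jaws about 30 mm open along x.

Emit:
play_rows(commands=[[0, 0, 0.5, 0, 1], [0, 0, 0.5, 0, 1], [0, 0, 0.5, 0, 1], [-0.57, 0.17, 0, 0, 0.3], [-0.57, 0.17, 0, 0, 0.3], [-0.57, 0.17, 0, 0, 0.3], [-0.57, 0.17, 0, 0, 0.3], [-0.57, 0.17, 0, 0, 0.3], [0, 0, -0.5, 0, 0.3], [0, 0, -0.5, 0, 0.3], [0, 0, -0.5, 0, 0.3], [0, 0, -0.5, 0, 0.3], [0, 0, 0, 0, 0.3], [0, 0, 0, 0, 0.3]])

```text
time: 5.18
ee_pos: [0.5145, 0.045, 0.0824]
orientation: [0.0, 0.707, 0.707, 0.0]
force: [-0.0, -0.6, 0.9]
gripper_width: 0.349
```

```bash
python3 dish.py; python3 -c "
import cv2,numpy as np
a=cv2.imread('pics/d_side.png')[110:270,150:330];b=cv2.imread('pics/d_scene.png')[170:330,150:330]
cv2.imwrite('pics/c2.png',cv2.resize(np.hstack([a,b]),None,fx=2.2,fy=2.2))"
```

```text
side [265. 235.] 206 [ 0.5146 -0.0195  0.0115] [0.047 0.053 0.011]
side head z max 0.14569315505454783
scene [261. 243.] 174 [ 0.5182 -0.0204  0.0128] [0.046 0.051 0.013]
scene head z max 0.1488281008897474
[0.51460704 0.0449996  0.08272019] [-0.12345442 -0.66433669  1.10948613]
```

View pics/c2.png

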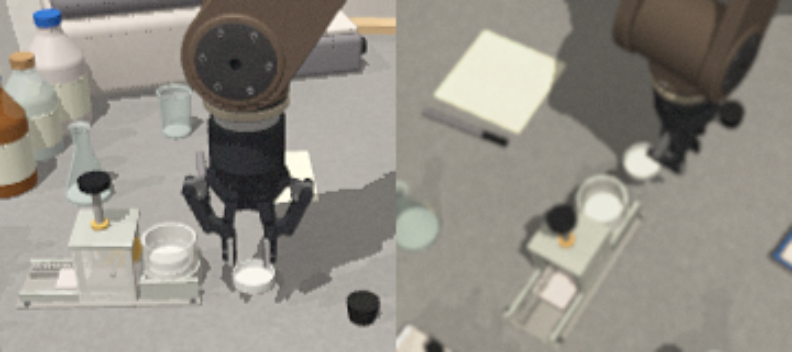

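The plunger is up, the dishes have moved down, and the dish sits at about (0.516,-0.020) under the jaws. The linkage knuckles look wide towards the tube, so I measure them before lowering.

```bash
python3 - <<'E'
from h import *
c=capture("side");P=pts(c);im=c["pixels"]
m=(im.max(-1)<110)&(abs(P[...,0]-.514)<.12)&(abs(P[...,1]-.045)<.08)&(P[...,2]>.05)&(c["range_z"]>0)
Q=P[m]
for z in np.arange(.07,.2,.01):
    q=Q[abs(Q[:,2]-z)<.005]
    if len(q): print(round(z-.07,3),"after lowering: dx",(q[:,0].min()-.5146).round(3),(q[:,0].max()-.5146).round(3),"y",(q[:,1].min()-.045).round(3),(q[:,1].max()-.045).round(3),len(q))
E
```

```text
0.01 after lowering: dx -0.027 0.024 y -0.006 0.012 12
0.02 after lowering: dx -0.029 0.026 y 0.004 0.013 25
0.03 after lowering: dx -0.029 0.026 y 0.005 0.013 24
0.04 after lowering: dx -0.029 0.026 y -0.008 0.012 27
0.05 after lowering: dx -0.048 0.045 y 0.005 0.016 65
0.06 after lowering: dx -0.052 0.047 y -0.011 0.016 140
0.07 after lowering: dx -0.056 0.053 y -0.012 0.02 100
0.08 after lowering: dx -0.06 0.057 y -0.012 0.019 131
0.09 after lowering: dx -0.065 0.061 y 0.002 0.019 163
0.1 after lowering: dx -0.067 0.063 y -0.011 0.021 215
0.11 after lowering: dx -0.064 0.06 y -0.01 0.021 208
0.12 after lowering: dx -0.042 0.04 y -0.006 0.014 110
```

With the tool 4 mm nearer the robot, the linkage clears the tube by about 13 mm. I lower it and start the push slowly.

Emit:
play_rows(commands=[[-0.07, 0, -0.39, 0, 0.3], [0, 0, -0.39, 0, 0.3], [0, 0, -0.39, 0, 0.3], [0, 0, 0, 0, 0.3], [0, -0.15, 0, 0, 0.3], [0, -0.15, 0, 0, 0.3], [0, -0.15, 0, 0, 0.3], [0, -0.15, 0, 0, 0.3], [0, -0.15, 0, 0, 0.3], [0, -0.15, 0, 0, 0.3], [0, -0.15, 0, 0, 0.3], [0, -0.15, 0, 0, 0.3], [0, -0.15, 0, 0, 0.3], [0, -0.15, 0, 0, 0.3]])

```text
time: 7.08
ee_pos: [0.5098, -0.0456, 0.0113]
orientation: [0.0, 0.707, 0.707, 0.0]
force: [0.5, -0.1, 0.1]
gripper_width: 0.353
```

```bash
python3 dish.py
```

```text
side [268. 222.] 133 [ 0.5101 -0.0755  0.0113] [0.029 0.053 0.01 ]
side head z max 0.14566219410383296
scene head z max 0.14997922995873458
[ 0.50989843 -0.04582831  0.01132549] [ 0.79890867  0.26659326 -0.35486159]
```

The dish sits centred in the cradle at (0.510,-0.076). I continue on to the paper.

Emit:
play_rows(commands=[[0, -0.17, 0, 0, 0.3], [0, -0.17, 0, 0, 0.3], [0, -0.17, 0, 0, 0.3], [0, -0.17, 0, 0, 0.3], [0, -0.17, 0, 0, 0.3], [0, -0.17, 0, 0, 0.3], [0, -0.17, 0, 0, 0.3], [0, -0.17, 0, 0, 0.3], [0, -0.17, 0, 0, 0.3], [0, -0.17, 0, 0, 0.3], [0, -0.17, 0, 0, 0.3], [0, -0.17, 0, 0, 0.3], [0, -0.17, 0, 0, 0.3], [0, -0.17, 0, 0, 0.3], [0, -0.17, 0, 0, 0.3], [0, -0.17, 0, 0, 0.3], [0, -0.17, 0, 0, 0.3], [0, -0.17, 0, 0, 0.3], [0, -0.1, 0, 0, 0.3], [0, 0, 0, 0, 0.3]])

```text
time: 9.68
ee_pos: [0.5098, -0.235, 0.0113]
orientation: [0.0, 0.707, 0.707, 0.0]
force: [0.1, 0.7, -0.3]
gripper_width: 0.348
```

Emit:
play_rows(commands=[[0, 0.15, 0, 0, 0.3], [0, 0.25, 0, 0, 0.3], [0, 0.25, 0, 0, 0.3], [0, 0, 0.5, 0, 0.3], [0, 0, 0.6, 0, 0.3], [0, 0, 0.6, 0, 0.3], [0, 0.5, 0.5, 0, 0.3], [0, 0.8, 0, 0, 0.3], [0, 0.8, 0, 0, 0.3], [0, 0.8, 0, 0, 0.3], [0, 0, 0, 0, 0.3]])

```text
time: 11.05
ee_pos: [0.5091, -0.0181, 0.1434]
orientation: [-0.0, 0.705, 0.709, -0.0]
force: [-0.5, -0.3, 0.5]
gripper_width: 0.347
```

```bash
python3 dish.py; python3 - <<'E'
from h import *
c=capture("side");P=pts(c);im=c["pixels"]
m=((abs(P[...,2])<.006)&(im.min(-1)>165)&(P[...,0]>.4)&(P[...,0]<.62)&(P[...,1]<-.17)&(P[...,1]>-.37))
m|=(P[...,2]<.022)&(abs(P[...,0]-.51)<.03)&(abs(P[...,1]+.265)<.03)
k,lab,st,ce=cv2.connectedComponentsWithStats(m.astype(np.uint8)); i=1+st[1:,4].argmax()
print("paper",cv2.minAreaRect(P[lab==i][:,:2].astype(np.float32)))
a=c["pixels"][110:270,150:330];b=cv2.imread('pics/d_scene.png')[170:330,150:330]
cv2.imwrite('pics/c3.png',cv2.resize(np.hstack([a,b]),None,fx=2.2,fy=2.2))
E
```

```text
side [269. 187.] 64 [ 0.5202 -0.2653  0.0117] [0.024 0.052 0.008]
side head z max 0.145786493540362
scene [198. 203.] 189 [ 0.5088 -0.2656  0.0128] [0.052 0.048 0.013]
scene head z max 0.14911896679453385
[ 0.50966359 -0.0207021   0.14337675] [ 0.19783686 -0.50330576  0.35693975]
paper ((0.5096965432167053, -0.2723764479160309), (0.21716170012950897, 0.19434505701065063), 0.07612577080726624)
```

View pics/c3.png

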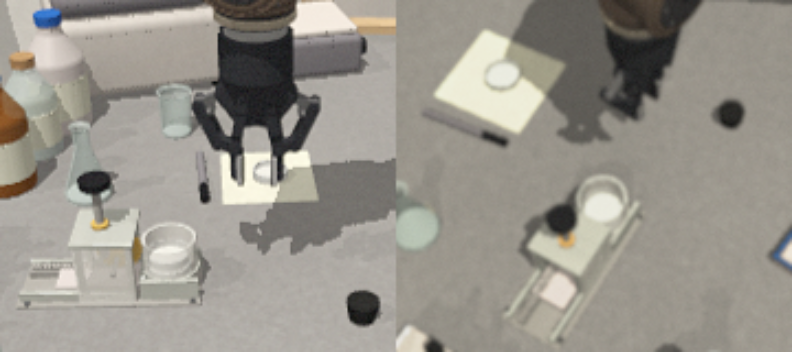

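The dish lies near the middle of the paper with margin on every side. The plunger is up, and the pen, stopper and flask are unmoved. The gripper is clear, so I hand in.

```bash
python3 -c "
from h import *
print(r.sign_off())"
```

```text
the job is handed in; nothing more can be done
None
```

I pressed the white dispenser's plunger once, slowly, down to its stop. The tool halted and the force rose to 14.5 N. I then lifted off, and the plunger came back up by itself. One dish came out, and I slid it sideways between the half-open fingertips on to the blotting paper. The job was handed in a little over 11 s into the 48 s allowed, with no verdict reported.

**Last checks:**
- **Dish:** it lies at about (0.509, -0.266), and the paper's centre is at about (0.513, -0.267), so it is a few millimetres off centre. Its measured height is consistent with lying flat on the bench.
- **Plunger and magazine:** the plunger head is back at about 145 mm. The remaining dishes are in the tube by eye; I did not measure their heights.
- **Bystanders:** the pen, the stopper and the flask by the dispenser look unmoved in the last picture. I did not re-measure the others.
- **Robot:** the gripper was about 14 cm above the bench and touching nothing.

**Failed or disagreed:**
- **Paper outline:** re-measuring it at the end failed because the mask also caught the bench, giving 217 x 194 mm. The paper's position therefore rests on the first rectified view, which matched its 130 x 140 mm size, and on the last picture.
- **Dish in the side camera:** this view was partly blocked by a finger and gave x = 0.520 instead of 0.509. Either value is well inside the limit.

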